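# Stow the stamp in the roll-top store

## Robot

A 6-joint arm with a two-finger parallel gripper is mounted at the origin on the work surface. World frame = base frame: x ahead of the robot, y to its left, z up, the work surface at z = 0. Lengths are in m, angles in rad, forces in N, time in s.
With the tool pointing down it reaches from about 0.25 to 0.725 m from the base axis. Payload 4 kg.
Tool frame: the origin (TCP) lies on the front face of the gripper's body, between the roots of the fingers; the fingertips stand r.tips_ahead ahead of it and the grasp point (between the pads) lies 54 mm ahead of it (r.tips_ahead is the distance from the TCP to the fingertips, in m); z points along the fingers, y is the line along which they close (so a half turn about z gives the same grasp; the last joint's range is limited). The gripper opens to 85 mm and grips with 20 to 120 N. Pads are 22 mm wide; open, the fingers measure 114 mm over their backs; the gripper's body (76 mm by 85 mm) begins 54 mm behind the grasp point. The pads swing forward as they close: fully open they stand 13 mm farther back than shut.
Start: joints at [1.193, 0.241, 0.005, 1.335, 0, 1.571], TCP at [0.184, 0.465, 0.304] pointing down, gripper open.
Joint ranges: [-2.72, 2.72], [-1.05, 1.87], [-1.09, 1.28], [-1.99, 2.15], [-1.42, 1.44], [-3.14, 3.14]. Speed limits (rad/s): [2.79, 2.79, 3.14, 3.14, 3.14, 3.14].

## Interface

Orientations are given as a unit quaternion [x, y, z, w].
In Python, from plant import r gives the robot as it stands.
- The arm moves only by the tool move_arm, never from a script. Its argument "increments" is a list of rows, each a list of 5 numbers: the opening, from 0 (shut) to 1 (fully open), then the shift along the tool's x, y, z in mm, then the turn about the tool's z in degrees. In form: [[claw, tx, ty, tz, yaw], ...]. A call has exactly 10 rows; each row shifts and turns the commanded pose from where the row before left it, along the tool's axes as they then stand; what a row does not reach is not made up. A row lasts 1/12 s, in which the tool goes at most 41.7 mm and 7.16 degrees, less where a joint would pass 70% of its speed; a pose out of reach is approached as far as the arm can. A call with a gripper value outside its range is refused whole. The fingers move at their own pace and stop on an object; "squeeze" is the grip in N (left out, the last holds). Time passes only in rows, so rows that do not move let the fingers close, or fill a call up. It gives the time, the measured TCP pose, the force, the opening and the grip force at its end, in the units of the state.
- r.read_state(): the state, without advancing time (a new reading comes with each control period).
- r.get_image(name): name is "scene" or "side" or "wrist"; returns a dict with "pixels" (420x560x3 uint8, red, green, blue), "fovy" (degrees; the focal length in pixels is half the picture's height over the tangent of half this angle, whatever the lens; pixels are square), "cx", "cy" (the principal point, pixels), "rvec" (rotation vector, rad) and "tvec" (3), from world to camera coordinates, as OpenCV has them. Camera axes: x right, y down, z forward; pixel columns grow to the right and rows downward; lengths in m; the calibration is good to about 2 mm. The wrist camera is an equidistant fisheye: a pixel r from the principal point sees the ray r / f radians off the axis. A picture is of the moment at which its call begins. There is no depth.
- r.hand_in(): hands the job in; it is judged then, once.
Trained networks look in the newest picture that a camera, given by its name, has taken for a name from the list of things; names that differ only in an ending like _2 or _b are one class to them, and where a whole thing is asked for, a point or a joint stands for the part that bears it (a point fixed in the world has none). Each returns a list of dicts, best first, with "p" (0 to 1); they miss things now and then, are a little off and sometimes report something else, mostly with a low value. They report only what shows in the picture. A call takes as long as a camera call. They do not tell look-alikes from the thing itself.
- r.spot_in(camera, target): "rect" ([left, top, right, bottom] in pixels, round what is visible of it).
The state is a dict: "time": time; "joint_pos": joint angles; "dq": joint speeds; "joint_efforts": joint torques, N m; "tool_pos": TCP position; "orientation": TCP orientation; "force": force on the tool from outside, world axes, zero at the start; "moment": the same for the moment, N m; "opening": finger opening in m; "finger_force": force on a finger pad.
Only numpy, scipy, OpenCV 4.12 (cv2) and the standard library are available. Lean on these libraries where they do the work, as an engineer would, in place of code of your own. Each camera call takes 0.05 s, during which the arm holds its last target. There are 200 camera calls.

## Task

Roll the slatted tambour door of the wooden desk store all the way open, stand the red and black stamp upright in the middle of the red pad, in the one empty bay inside, let it go, and then roll the door fully shut again. Do not disturb anything else on the desk or in the other bays.

Things in the scene. Friction and masses are not known exactly. Their poses are not given: they have to be found in the camera images.
- store_mouth (a point): Wooden desk store with a round roll-top tambour (slatted) door, fixed; 244 long (its x, the way the door rolls to open), 250 wide (y), 194 high. Point: mid floor of the middle bay, 90 mm above the desk; z up. Three bays across y, centres at y = -68, 0, 68 from it; each 62 clear across y, 93 along x (-44 to 49); dividers 32 high, behind them a partition 45 high.
- hood_edge (a point): Edge of the fixed round hood under which the open door parks: middle of its edge, upper face, 166 mm above the desk, 99 mm along x from store_mouth. The side cheeks (10 thick, inner faces at y = -115 and 115) are round too, radius 139 mm about track_axis, top 194 above the desk. Fully open, the mouth is clear for about 145 mm along x.
- end_board (a point): Top of the fixed board (10 mm thick) at the end where the door shuts: middle of its upper edge, 144 mm above the desk, 85 mm along -x from store_mouth.
- track_axis (a point): Axis (along y, 55 mm above the desk) of the round track: the slats' mid-thickness runs on an arc of radius 130 mm about it, slats 8 thick, 242 long, 15 wide. The leading rail goes from a lean of 42 degrees towards -x (shut) over the top to 30 degrees towards x (fully open). Axes as store_mouth.
- tambour (a joint): Door position: angle in rad that the door has rolled round track_axis; 0 = fully shut, 1.257 = fully open (stop at each end). Moves with 1 to 4 N at the rib, stays where it is left. The lean of the leading rail from upright is 0.733 minus this (towards -x).
- pull (a point): Pull rib on the door's leading rail: a black rib 130 long (across y), 12 thick (along x), from 3 to 31 mm outward of the rail's mid-thickness. The point is its centre, 17 mm outward of it. Axes go with the rail: x the way it rolls to open, along the track; y across; z outward from the slats. Push its front face (towards x) to open, its rear face (towards -x) to shut.
- pad_top (a point): Red pad 56 x 54 mm and 3 thick that marks the empty bay, fixed to the bay's floor; the point is the centre of its upper face, 93 mm above the desk; axes as those of the store.
- stamp_mid (a point): Self-inking stamp, red top on a black foot, 70 high; the foot is 34 (its x) by 48 (y) and 26 high, the red top above it 30 by 44 and 44 high; about 0.12 kg. Starts standing on the desk. The point is at its centre, 35 above its underside; z up.
- ink_mid (a point): Ink bottle in one of the bays, 42 diameter, 62 high; the point is at its centre.
- gluestick_mid (a point): Glue stick standing in another bay, 31 diameter, 70 high; the point is at its centre.
- notes_mid (a point): Yellow block of notes next to the stamp, beyond one of its narrow ends (its y); 76 x 76 x 38; the point is at its centre.
- dropper_mid (a point): Black dropper bottle next to the stamp, beyond its other narrow end; 32 diameter, 82 high; the point is at its centre.
- mouse_mid (a point): Computer mouse, 105 x 60 x 30; the point is at its centre.
There are look-alikes about, which are no part of the job. There is more than one size of the part that bears stamp_mid; the job needs the largest.

How it is judged:
On the way, in this order (a step that is already met when the one before it is completed fails the run):
1. the tambour door is rolled open, at least 1.05 rad of its 1.257 (value of joint tambour above 1.05 rad), for 0.2 s.
2. the stamp stands upright on the red pad, let go (horizontal distance between stamp_mid and pad_top below 0.016 m and height (world z) of stamp_mid below 0.134 m and angle between stamp_mid's own z axis and vertical below 0.1 rad and contact force between the fingers and stamp below 0.1 N), for 0.2 s.
At the end, for the whole second after the job is handed in: the door is shut (leading rail within 0.05 rad, 7 mm, of its end), and the stamp stands at rest on the red pad, upright (within 0.1 rad), its centre within 16 mm of the pad's centre seen from above (value of joint tambour below 0.05 rad and horizontal distance between stamp_mid and pad_top below 0.016 m and height (world z) of stamp_mid below 0.134 m and angle between stamp_mid's own z axis and vertical below 0.1 rad and linear speed of stamp below 0.02 m/s); the robot touches nothing.
It fails at once if the notes, the dropper bottle or the mouse was shoved or tipped (moved more than 30 mm) (distance of any of notes_mid, dropper_mid, mouse_mid from where it was at the start of the episode above 0.03 m).
It fails at once if the ink bottle or the glue stick in the other bays was moved more than 25 mm or tipped (distance of any of ink_mid, gluestick_mid from where it was at the start of the episode above 0.025 m or angle between any of ink_mid, gluestick_mid's own z axis and vertical above 0.5 rad).
It also fails if it takes over 72 s, if anything falls off the work surface, if the arm or the gripper's body presses on something with over 40 N, if the wrist force passes 120 N, or if a joint passes its speed limit or range.

## Working session

There is one attempt and no reset: what is moved stays moved. The work goes in short steps, Python scripts to look and compute and a tool call to move; the robot and the scene stay as the last step left them, time stands still between calls to the robot, and variables do not carry over. Pictures are saved under pics/ and viewed, at most 12 in all, crops included, and the job is handed in when it is done.

Besides the shell and the picture viewer there is one more tool, called after "Call:" as name(argument=value, ...), one argument or row to a line, values as JSON. move_arm: Moves the arm, as the interface text tells. Its arguments: {"type":"object","properties":{"increments":{"type":"array"},"squeeze":{"type":"number"}},"required":["increments"]}

```bash
ls; mkdir -p pics; python3 - <<'E'
from plant import r
import cv2,pickle
d={}
for n in ["scene","side","wrist"]:
    d[n]=r.get_image(n)
    cv2.imwrite(f"pics/{n}0.png",d[n]["pixels"][:,:,::-1])
    print(n,d[n]["fovy"],d[n]["cx"],d[n]["cy"],d[n]["rvec"],d[n]["tvec"])
    for t in ["stamp_mid","pull","notes_mid","dropper_mid","pad_top","mouse_mid","tambour"]:
        print(n,t,[([int(v) for v in q["rect"]],round(q["p"],2)) for q in r.spot_in(n,t)])
pickle.dump(d,open("d0.pkl","wb"))
s=r.read_state();print(s,r.tips_ahead)
im=cv2.vconcat([cv2.hconcat([d["scene"]["pixels"],d["side"]["pixels"]])])
E
```

```text
pics
scene 55.473183505033234 272.0604709230535 208.8960988632254 [ 2.05721871  1.48790049 -0.53625274] [-0.22787341 -0.29846305  1.4346808 ]
scene stamp_mid [([101, 238, 124, 272], 0.94), ([102, 211, 114, 232], 0.58), ([137, 222, 148, 241], 0.47), ([254, 162, 358, 253], 0.15)]
scene pull [([259, 165, 357, 250], 0.73)]
scene notes_mid [([104, 261, 146, 303], 0.63), ([94, 228, 108, 252], 0.59)]
scene dropper_mid [([92, 228, 108, 246], 0.54), ([250, 159, 376, 291], 0.19)]
scene pad_top []
scene mouse_mid [([365, 146, 401, 170], 0.74)]
scene tambour [([252, 161, 358, 252], 0.75)]
side 52.39687569384365 275.26838242533705 208.25105384125305 [ 2.08615673 -0.70614679  0.36235282] [-0.37822512  0.29960348  0.89136491]
side stamp_mid [([331, 363, 348, 390], 0.9), ([324, 321, 341, 344], 0.78), ([369, 319, 395, 359], 0.6)]
side pull [([232, 144, 326, 204], 0.83)]
side notes_mid [([381, 295, 422, 338], 0.97)]
side dropper_mid [([364, 340, 387, 378], 0.7)]
side pad_top []
side mouse_mid []
side tambour [([234, 149, 325, 204], 0.68)]
wrist 65.70646984690485 278.7356598736644 206.15894791598188 [-
[... 277 characters left out ...]
pos': array([1.19301488e+00, 2.40631630e-01, 5.02246929e-03, 1.33518569e+00,
       2.17872752e-05, 1.57077873e+00]), 'dq': array([-1.80166572e-06,  4.35212936e-07,  5.40265034e-04, -1.86834725e-04,
        7.11917705e-04, -1.57075817e-03]), 'joint_efforts': array([-1.11447149e-03, -3.72220445e+01,  2.52692771e+01,  1.40420201e-03,
       -2.57622582e-05, -3.46648129e-06]), 'tool_pos': array([0.1844308 , 0.4647592 , 0.30389924]), 'orientation': array([ 1.87760824e-01,  9.82214779e-01,  2.77083081e-06, -1.05612045e-05]), 'force': array([ 0.61768988, -0.10546764,  0.15005206]), 'moment': array([ 0.01304577, -0.03598806,  0.01936969]), 'finger_force': 0.0, 'opening': 0.08525518657168621} 0.0726
```

View pics/scene0.png

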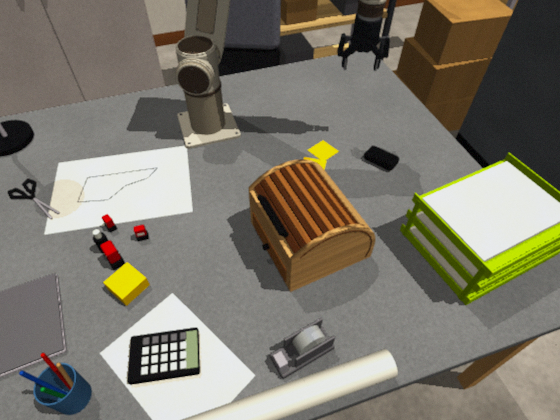

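View pics/side0.png

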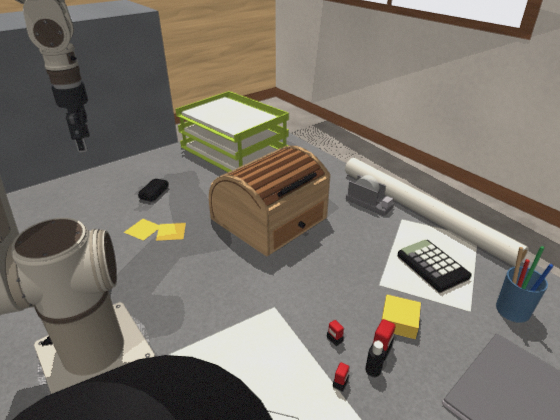

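Scene shows the store at about (312,220), with the rib at (270,215) and the keyhole end board facing left. The stamp candidates in scene are (112,255), (108,222) and (141,232); in side they are (382,339), (342,375) and (335,331). The one at scene (112,255) / side (382,339) fits: it is the tallest and stands between the notes and the dropper. I'll confirm it in a crop.

```bash
python3 - <<'E'
import pickle,cv2
d=pickle.load(open("d0.pkl","rb"))
S=d["scene"]["pixels"][:,:,::-1];T=d["side"]["pixels"][:,:,::-1]
def c(I,x,y,w,h,k): return cv2.resize(I[y:y+h,x:x+w].copy(),None,fx=k,fy=k,interpolation=cv2.INTER_CUBIC)
cv2.imwrite("pics/c1.png",cv2.hconcat([c(S,80,200,80,110,5),c(T,320,290,80,110,5)]))
cv2.imwrite("pics/c2.png",cv2.hconcat([c(S,245,150,133,140,3),c(T,203,140,133,140,3)]))
E
```

```text
(no output)
```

View pics/c1.png

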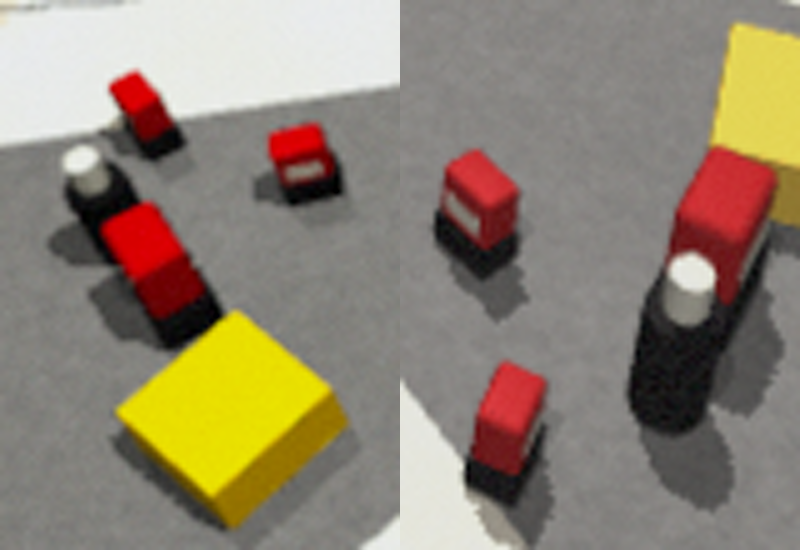

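View pics/c2.png

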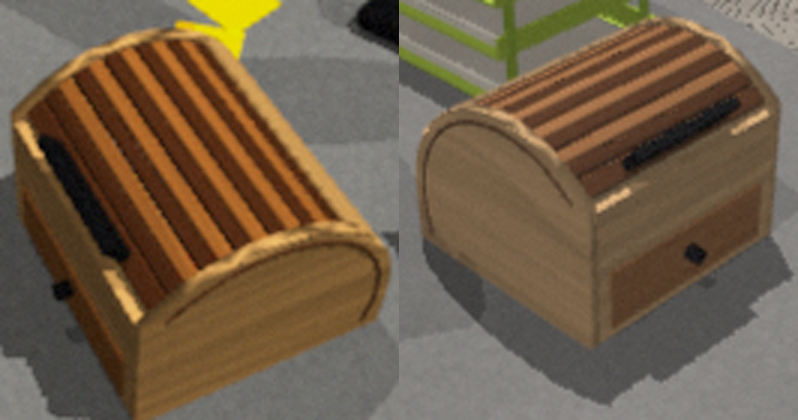

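c1 confirms it: the stamp at scene (112,255) / side (382,339) is clearly the largest, between dropper and notes. c2 gives store corners; next I fit the store and stamp poses.

```bash
cat > h.py <<'E'
import numpy as np,cv2,pickle
from scipy.optimize import least_squares,minimize
def proj(c,P):
    f=210/np.tan(np.radians(c["fovy"])/2)
    K=np.array([[f,0,c["cx"]],[0,f,c["cy"]],[0,0,1.]])
    return cv2.projectPoints(np.atleast_2d(np.asarray(P,float)),np.array(c["rvec"]),np.array(c["tvec"]),K,None)[0][:,0]
def place(p,P):
    P=np.atleast_2d(np.asarray(P,float));c,s=np.cos(p[2]),np.sin(p[2])
    return np.c_[p[0]+c*P[:,0]-s*P[:,1],p[1]+s*P[:,0]+c*P[:,1],P[:,2]]
def ground(c,uv,z):
    return least_squares(lambda q:(proj(c,[[q[0],q[1],z]])[0]-uv),[.4,0]).x
def box(a,b,z0,z1): return [[x*a/2,y*b/2,z] for x in(-1,1) for y in(-1,1) for z in(z0,z1)]
def fill(c,Ps,sc=4):
    m=np.zeros((420*sc,560*sc),np.uint8)
    for P in Ps:
        q=(proj(c,P)+.5)*sc
        cv2.fillConvexPoly(m,cv2.convexHull(q.astype(np.float32)).round().astype(np.int32),255)
    return cv2.resize(m,(560,420),interpolation=cv2.INTER_AREA)/255.
E
python3 - <<'E'
from h import *
d=pickle.load(open("d0.pkl","rb"));S,T=d["scene"],d["side"]
F=[(S,(-90,-125,0),(290,289.3)),(S,(154,-125,0),(370,255.7)),(S,(-90,-125,146),(290,259)),(S,(-90,125,146),(250,189.3)),
(T,(-90,125,0),(269,255.3)),(T,(-90,125,146),(268,211.7)),(T,(-90,-125,0),(326.7,218.3)),(T,(-90,-125,146),(329.7,176)),(T,(154,125,0),(211.3,218.7))]
g=lambda p:np.concatenate([proj(c,place(p,np.array(P)/1e3))[0]-uv for c,P,uv in F])
o=min((least_squares(g,[.45,.1,y],loss='soft_l1') for y in np.arange(-3,3.2,.7)),key=lambda o:o.cost)
print("store",o.x,np.degrees(o.x[2]),np.round(g(o.x).reshape(-1,2),1).tolist())
np.save("store.npy",o.x)
# stamp
hs=cv2.cvtColor(S["pixels"],cv2.COLOR_RGB2HSV)
def red(c,rect):
    I=c["pixels"].astype(int);m=((I[...,0]>90)&(I[...,1]<90)&(I[...,2]<90)&(I[...,0]>2*I[...,1])).astype(float)
    k=np.zeros_like(m);l,t,r,b=rect;k[t:b,l:r]=1;return m*k
ms=red(S,(99,238,126,275));mt=red(T,(370,315,400,365))
print(ms.sum(),mt.sum())
x0=ground(S,(112,250),.05);print("g",x0)
dm=np.ones((420,560));dm[338:,360:392]=0
R=box(.030,.044,.026,.070)
def cost(p):
    P=place(p,R);return abs(fill(S,[P])-ms).sum()+(abs(fill(T,[P])-mt)*dm).sum()
best=min((minimize(cost,[*x0,y],method='Nelder-Mead',options=dict(initial_simplex=[[*x0,y],[x0[0]+.01,x0[1],y],[x0[0],x0[1]+.01,y],[*x0,y+.3]])) for y in np.arange(0,3.1,.39)),key=lambda o:o.fun)
print("stamp",best.x,np.degrees(best.x[2]),best.fun)
np.save("stamp.npy",best.x)
for n,uv,c,z in [("notes",(125,278),S,.038),("droptop",(96.5,232),S,.082),("droptopside",(378,345),T,.082)]: print(n,ground(c,uv,z))
# pull rib check
p=o.x
for ph in [.733]:
    rib=[[.015-rho*np.sin(ph),y,.055+rho*np.cos(ph)] for rho in(.161,) for y in(-.065,.065)]
    print("rib px",proj(S,place(p,rib)),proj(T,place(p,rib)),place(p,rib))
print("mouth",place(p,[[0,0,.09]]),[place(p,[[0,y,.093]]) for y in(-.068,.068)])
E
```

```text
store [0.57537928 0.12629382 1.71022723] 97.98880253289826 [[-0.1, 2.7], [-0.5, 0.2], [1.8, 2.6], [-2.9, -1.1], [-1.6, 1.4], [-1.5, 0.1], [0.4, -1.2], [0.7, -1.1], [-1.0, -0.0]]
257.0 358.0
g [ 0.4763964 -0.354886 ]
stamp [ 0.47497159 -0.36091301  1.97571274] 113.20000172846211 93.45882352941177
notes [ 0.56352276 -0.33276695]
droptop [ 0.4311498  -0.38117309]
droptopside [ 0.42628217 -0.38447571]
rib px [[278.84995903 235.32273392]
 [255.22907362 196.89110765]] [[317.85925377 174.16849014]
 [284.27210812 193.00158728]] [[0.65263541 0.04350192 0.17465044]
 [0.52389703 0.02543458 0.17465044]]
mouth [[0.57537928 0.12629382 0.09      ]] [array([[0.64271936, 0.13574443, 0.093     ]]), array([[0.5080392 , 0.11684321, 0.093     ]])]
```

```bash
cat >> h.py <<'E'
from scipy.spatial.transform import Rotation as Ro
def go(r,goal,yh,frame=None):
    """goal TCP xyz (m, world or in frame), tool-y heading deg -> increments: yaw first, then shift along new axes"""
    s=r.read_state();G=np.array(goal,float)
    if frame is not None: G=place(frame,[G])[0]
    R=Ro.from_quat(s["orientation"]).as_matrix()
    h=np.degrees(np.arctan2(R[1,1],R[0,1]));dy=-((yh-h+180)%360-180)
    R2=R@Ro.from_euler('z',dy,degrees=True).as_matrix()
    D=G-s["tool_pos"]
    print("world",np.round(G,4),"yaw",round(dy,2),"after yaw:",np.round(R2.T@D*1e3,1),"now:",np.round(R.T@D*1e3,1))
E
python3 - <<'E'
from h import *
from plant import r
p=np.load("store.npy")
go(r,[-.135,0,.304],8,p)
E
```

```text
world [ 0.5941 -0.0074  0.304 ] yaw 60.36 after yaw: [-5.246e+02  3.400e+02 -1.000e-01] now: [-5.550e+02 -2.877e+02 -1.000e-01]
```

Call:
move_arm(
  increments=[
    [0,0,0,0,6.7],
    [0,0,0,0,6.7],
    [0,0,0,0,6.7],
    [0,0,0,0,6.7],
    [0,0,0,0,6.7],
    [0,0,0,0,6.7],
    [0,0,0,0,6.7],
    [0,0,0,0,6.7],
    [0,0,0,0,6.7],
    [0,0,0,0,0],
  ],
)

```text
time: 2.03
tool_pos: [0.1844, 0.4647, 0.3039]
orientation: [0.656, 0.754, -0.0, -0.0]
force: [-0.2, -0.5, 0.7]
opening: -0.0005
finger_force: 0.0
```

Call:
move_arm(
  increments=[
    [0,-26,17,0,0],
    [0,-26,17,0,0],
    [0,-26,17,0,0],
    [0,-26,17,0,0],
    [0,-26,17,0,0],
    [0,-26,17,0,0],
    [0,-26,17,0,0],
    [0,-26,17,0,0],
    [0,-26,17,0,0],
    [0,-26,17,0,0],
  ],
)

```text
time: 2.87
tool_pos: [0.39, 0.2298, 0.3041]
orientation: [0.654, 0.756, 0.0, 0.0]
force: [0.3, 0.2, -0.2]
opening: -0.0002
finger_force: 0.0
```

Call:
move_arm(
  increments=[
    [0,-26,17,0,0],
    [0,-26,17,0,0],
    [0,-26,17,0,0],
    [0,-26,17,0,0],
    [0,-26,17,0,0],
    [0,-26,17,0,0],
    [0,-26,17,0,0],
    [0,-26,17,0,0],
    [0,-26,17,0,0],
    [0,-26,17,0,0],
  ],
)

```text
time: 3.7
tool_pos: [0.5948, -0.0039, 0.3038]
orientation: [0.655, 0.756, 0.0, -0.0]
force: [0.7, 0.9, -0.2]
opening: -0.0003
finger_force: 0.0
```

```bash
python3 - <<'E'
from h import *
from plant import r
p=np.load("store.npy")
go(r,[-.135,0,.160+.0726],8,p)
d=r.get_image("wrist");pickle.dump(d,open("w1.pkl","wb"));cv2.imwrite("pics/w1.png",d["pixels"][:,:,::-1])
E
```

```text
world [ 0.5941 -0.0074  0.2326] yaw 0.23 after yaw: [-3.4 -1.1 71.2] now: [-3.4 -1.1 71.2]
```

View pics/w1.png

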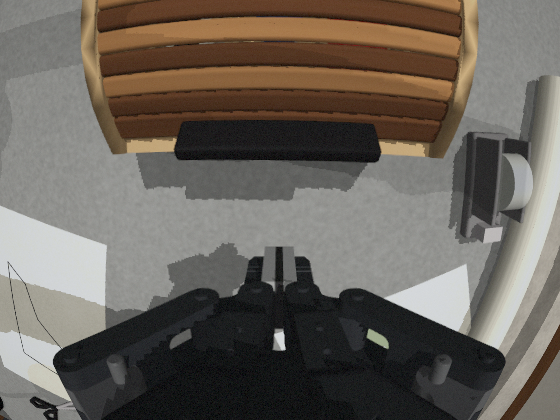

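The wrist picture shows the shut door. The rib's front edge runs from (176,159) to (380,161), and the cheek/board corners are at (117,153) and (441,157). I'll use it to refine the store pose.

```bash
cat >> h.py <<'E'
def fproj(c,P):
    f=210/np.tan(np.radians(c["fovy"])/2)
    X=Ro.from_rotvec(np.array(c["rvec"]).ravel()).apply(np.atleast_2d(np.asarray(P,float)))+np.array(c["tvec"]).ravel()
    rr=np.hypot(X[:,0],X[:,1]);k=f*np.arctan2(rr,X[:,2])/np.maximum(rr,1e-9)
    return np.c_[c["cx"]+k*X[:,0],c["cy"]+k*X[:,1]]
def rad(rho,t,lean,y): # point on door: radius, tangential offset (+ = opening), lean towards -x ; mouth frame
    return [.015-rho*np.sin(lean)+t*np.cos(lean),y,.055+rho*np.cos(lean)+t*np.sin(lean)]
E
python3 - <<'E'
from h import *
from plant import r
p=np.load("store.npy");c=pickle.load(open("w1.pkl","rb"))
F=[(rad(.161,-.006,.733,.065),(176,159)),(rad(.161,-.006,.733,-.065),(380,161)),([-.09,.125,.146],(117,153)),([-.09,-.125,.146],(441,157))]
g=lambda p:np.concatenate([fproj(c,place(p,P))[0]-uv for P,uv in F])
print(g(p).reshape(-1,2).round(1).tolist())
q=least_squares(g,p,loss='soft_l1').x
print(q,q-p,g(q).reshape(-1,2).round(1).tolist())
np.save("store2.npy",q)
go(r,[-.135,0,.160+.0726],np.degrees(q[2])-90,q)
E
```

```text
[[2.0, 13.3], [-3.1, 11.9], [-2.0, 6.4], [-0.5, 3.3]]
[0.57581621 0.13379115 1.70294015] [ 0.00043693  0.00749733 -0.00728708] [[2.4, 1.5], [-1.4, 1.6], [-1.9, -4.3], [1.1, -4.9]]
world [ 0.5936 -0.      0.2326] yaw 0.4 after yaw: [ 8.9 -3.4 70.3] now: [ 8.9 -3.3 70.3]
```

Call:
move_arm(
  increments=[
    [0,3,-1,24,0.4],
    [0,3,-1,24,0],
    [0,3,-1,22,0],
    [0,9,0,0,0],
    [0,9,0,0,0],
    [0,6,0,0,0],
    [0,6,0,-3,0],
    [0,8,0,-6,0],
    [0,8,0,-5,0],
    [0,8,0,-5,0],
  ],
)

```text
time: 4.58
tool_pos: [0.583, 0.0599, 0.2556]
orientation: [0.658, 0.753, 0.001, 0.002]
force: [-1.0, -3.8, 2.0]
opening: -0.0001
finger_force: 1.7
```

```bash
python3 - <<'E'
from h import *
from plant import r
q=np.load("store2.npy")
go(r,[-.064,0,.188+.0726],np.degrees(q[2])-90,q)
c=r.get_image("wrist");cv2.imwrite("pics/w2.png",c["pixels"][:,:,::-1])
E
```

```text
world [0.5842 0.0703 0.2606] yaw 0.11 after yaw: [10.2  2.6 -5. ] now: [10.2  2.6 -5. ]
```

View pics/w2.png

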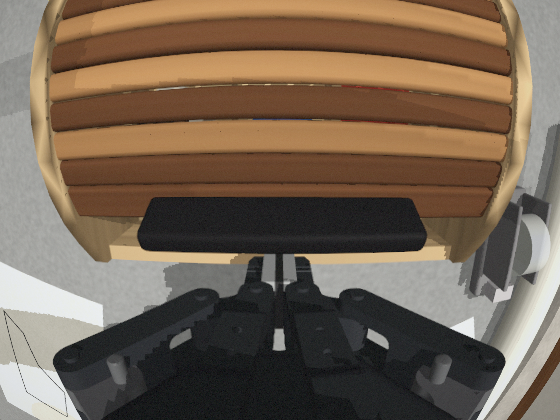

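The picture shows the door lifting off the end board, the fingers on the rib's front face at (280,255) and a contact force of about 4 N. I'll continue along the arc.

Call:
move_arm(
  increments=[
    [0,10,0,-5,0],
    [0,10,0,-4,0],
    [0,10,0,-3,0],
    [0,10,0,-3,0],
    [0,10,0,-2,0],
    [0,10,0,-1,0],
    [0,12,0,-1,0],
    [0,12,0,0,0],
    [0,12,0,1,0],
    [0,12,0,1,0],
  ],
)

```text
time: 5.47
tool_pos: [0.5675, 0.1679, 0.2691]
orientation: [0.658, 0.753, -0.001, -0.001]
force: [0.3, -2.4, -1.9]
opening: -0.0002
finger_force: 0.7
```

Call:
move_arm(
  increments=[
    [0,8,0,1,0],
    [0,8,0,2,0],
    [0,8,0,2,0],
    [0,7,0,3,0],
    [0,6,0,3,0],
    [0,5,0,2,0],
    [0,0,0,0,0],
    [0,0,0,0,0],
    [0,-20,0,0,0],
    [0,-40,0,-10,0],
  ],
)

```text
time: 6.3
tool_pos: [0.5696, 0.1513, 0.2652]
orientation: [0.656, 0.754, -0.0, -0.002]
force: [0.8, -0.7, -0.8]
opening: -0.0001
finger_force: 0.0
```

```bash
python3 - <<'E'
from h import *
from plant import r
q=np.load("store2.npy")
go(r,[-.11,0,.32],np.degrees(q[2])-90,q)
c=r.get_image("wrist");cv2.imwrite("pics/w3.png",c["pixels"][:,:,::-1]);pickle.dump(c,open("w3.pkl","wb"))
print(r.spot_in("wrist","pad_top"),r.spot_in("wrist","pull"))
E
```

```text
world [0.5903 0.0248 0.32  ] yaw 0.39 after yaw: [-128.1    3.8  -55.1] now: [-128.1    2.9  -55.1]
[{'rect': [334.1, 199.4, 400.4, 265.6], 'p': 0.81}] [{'rect': [82.5, 98.7, 487.9, 164.5], 'p': 0.96}]
```

View pics/w3.png

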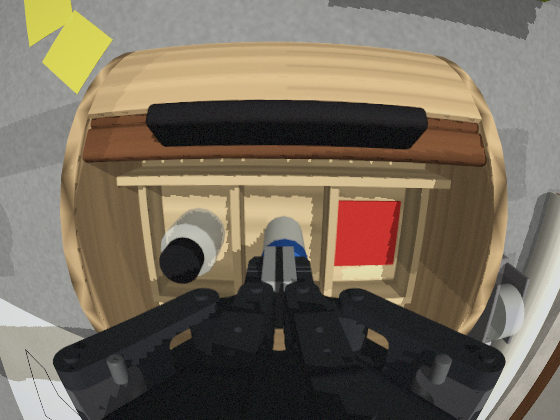

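```bash
python3 - <<'E'
from h import *
q=np.load("store2.npy");c=pickle.load(open("w3.pkl","rb"))
C=[(337,200),(401,201),(398,267),(334,265)]
P=[least_squares(lambda w:fproj(c,[[w[0],w[1],.093]])[0]-uv,[.6,.1]).x for uv in C]
for w in P: print(w)
m=np.mean(P,0);print("pad",m,"sides",[np.linalg.norm(P[i]-P[i-1]).round(4) for i in range(4)])
print("expected",place(q,[[0,-.068,.093]]))
co,s=np.cos(q[2]),np.sin(q[2]);dd=m-q[:2];print("pad in mouth frame",co*dd[0]+s*dd[1],-s*dd[0]+co*dd[1])
for a in [-.524,-.45,-.38]:
  print(a,[fproj(c,place(q,rad(rho,t,a,.065))).round(0).tolist() for rho,t in((.161,-.006),(.133,-.006),(.161,.006))],fproj(c,place(q,rad(.126,-.0075,a,.0))).round())
print("hood",fproj(c,place(q,[[.099,y,.166] for y in(.115,0,-.115)])).round(),"partition x49 z135",fproj(c,place(q,[[.049,y,.135] for y in(.1,0,-.1)])).round())
E
```

```text
[0.61313833 0.16333669]
[0.66622005 0.1701036 ]
[0.67914625 0.11203562]
[0.62157071 0.10798635]
pad [0.64501883 0.13836557] sides [np.float64(0.056), np.float64(0.0535), np.float64(0.0595), np.float64(0.0577)]
expected [[0.64322337 0.14275081 0.093     ]]
pad in mouth frame -0.004583577078597372 -0.06920201501102909
-0.524 [[[143.0, 115.0]], [[162.0, 141.0]], [[147.0, 93.0]]] [[288. 148.]]
-0.45 [[[139.0, 140.0]], [[160.0, 159.0]], [[143.0, 115.0]]] [[288. 165.]]
-0.38 [[[137.0, 165.0]], [[159.0, 177.0]], [[139.0, 138.0]]] [[287. 182.]]
hood [[ 88. 106.]
 [288.  95.]
 [482. 110.]] partition x49 z135 [[136. 179.]
 [286. 179.]
 [433. 182.]]
```

Door is open (lean about -0.51, so about 1.24 rad). The wrist picture shows the red pad centred at (367,233) in the far bay, and the glue and ink in the other bays. Next I go to the stamp, standing off for a close look.

```bash
python3 - <<'E'
from h import *
from plant import r
go(r,[.549,-.33,.30],7.6)
E
```

```text
world [ 0.549 -0.33   0.3  ] yaw -0.19 after yaw: [-469.6  -85.2  -32.7] now: [-469.9  -83.6  -32.7]
```

Call:
move_arm(
  increments=[
    [0,-32,2,-10,0],
    [0,-40,4,-10,0],
    [0,-40,4,-10,0],
    [0,-40,4,-4,0],
    [0,-40,4,0,0],
    [0,-40,4,0,0],
    [1,-40,4,0,0],
    [1,-40,4,0,0],
    [1,-40,4,0,0],
    [1,-40,4,0,0],
  ],
)

```text
time: 7.28
tool_pos: [0.6612, -0.2354, 0.3006]
orientation: [0.658, 0.753, 0.001, -0.0]
force: [1.1, 0.5, 0.0]
opening: 0.0481
finger_force: 0.0
```

```bash
python3 - <<'E'
from h import *
from plant import r
go(r,[.549,-.33,.30],7.6)
E
```

```text
world [ 0.549 -0.33   0.3  ] yaw 0.1 after yaw: [ -79.  -123.7    0.4] now: [ -78.7 -123.8    0.4]
```

Call:
move_arm(
  increments=[
    [1,-20,-31,0,0],
    [1,-20,-31,0,0],
    [1,-20,-31,0,0],
    [1,-19,-31,0,0],
    [1,0,0,0,-7],
    [1,0,0,0,-7],
    [1,0,0,0,-7],
    [1,0,0,0,-7],
    [1,0,0,0,-7],
    [1,0,0,0,-7],
  ],
)

```text
time: 8.12
tool_pos: [0.5488, -0.3286, 0.3004]
orientation: [0.342, 0.94, 0.001, -0.0]
force: [0.4, -0.2, -0.4]
opening: 0.0852
finger_force: 0.0
```

Call:
move_arm(
  increments=[
    [1,0,0,0,-7],
    [1,0,0,0,-7],
    [1,0,0,0,-7],
    [1,0,0,0,-7],
    [1,0,0,0,-7],
    [1,0,0,0,-7],
    [1,0,0,0,-7],
    [1,0,0,0,-7],
    [1,0,0,0,-7],
    [1,0,0,0,0],
  ],
)

```text
time: 8.95
tool_pos: [0.5488, -0.3285, 0.3004]
orientation: [-0.198, 0.98, 0.0, 0.0]
force: [0.1, -1.2, -0.7]
opening: 0.0856
finger_force: 0.0
```

```bash
python3 - <<'E'
from h import *
from plant import r
st=np.load("stamp.npy")
go(r,[*st[:2],.2],113.2)
c=r.get_image("wrist");pickle.dump(c,open("w4.pkl","wb"));cv2.imwrite("pics/w4.png",c["pixels"][:,:,::-1])
print(r.spot_in("wrist","stamp_mid"))
print(fproj(c,place(st,box(.03,.044,.026,.07))).round())
E
```

```text
world [ 0.475  -0.3609  0.2   ] yaw -0.38 after yaw: [ 80.7  -0.8 100.4] now: [ 80.7  -1.3 100.4]
[{'rect': [264.0, 83.9, 294.3, 131.8], 'p': 0.64}, {'rect': [348.9, 77.0, 386.9, 105.4], 'p': 0.64}, {'rect': [308.3, 0.0, 330.3, 25.2], 'p': 0.55}]
[[263. 126.]
 [261. 128.]
 [263.  85.]
 [260.  80.]
 [292. 126.]
 [294. 127.]
 [291.  84.]
 [293.  80.]]
```

View pics/w4.png

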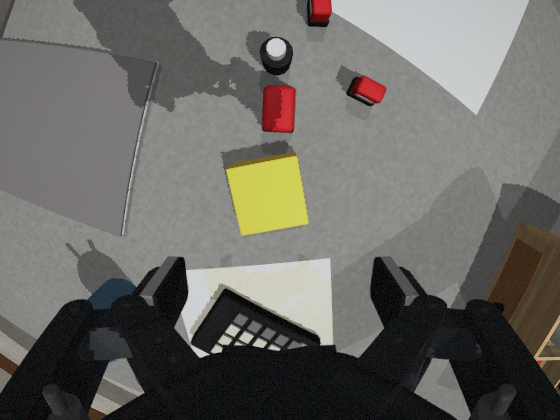

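The stamp's red top is at rect (264,84)-(294,132), within about 4 px of the prediction, with the dropper above it and the notes below. I correct by (-4, +1.5) mm and descend.

Call:
move_arm(
  increments=[
    [1,39,0,0,0],
    [1,38,0,0,0],
    [0.9,0,0,28,0],
    [0.9,0,0,28,0],
    [0.9,0,0,28,0],
    [0.9,0,0,28,0],
    [0.9,0,0,28,0],
    [0.9,0,0,28,0],
    [0.9,0,0,28,0],
    [0.9,0,0,0,0],
  ],
)

```text
time: 9.88
tool_pos: [0.474, -0.3564, 0.0988]
orientation: [-0.195, 0.981, 0.004, -0.004]
force: [-0.4, 0.8, -0.5]
opening: 0.0769
finger_force: 0.0
```

Call:
move_arm(
  increments=[
    [0,0,0,0,0],
    [0,0,0,0,0],
    [0,0,0,0,0],
    [0,0,0,0,0],
    [0,0,0,0,0],
    [0,0,0,0,0],
    [0,0,0,0,0],
    [0,0,0,0,0],
    [0,0,0,0,0],
    [0,0,0,0,0],
  ],
  squeeze=40,
)

```text
time: 10.72
tool_pos: [0.4784, -0.3601, 0.1074]
orientation: [-0.196, 0.981, -0.002, 0.002]
force: [0.6, 0.7, 6.5]
opening: 0.0293
finger_force: 40.2
```

```bash
python3 - <<'E'
from h import *
from plant import r
c=r.get_image("wrist");pickle.dump(c,open("w5.pkl","wb"));cv2.imwrite("pics/w5.png",c["pixels"][:,:,::-1])
q=np.load("store2.npy")
go(r,[.475,-.361,.30],98)
E
```

```text
world [ 0.475 -0.361  0.3  ] yaw 14.64 after yaw: [   2.8   -1.1 -192.6] now: [   2.9   -0.3 -192.6]
```

View pics/w5.png

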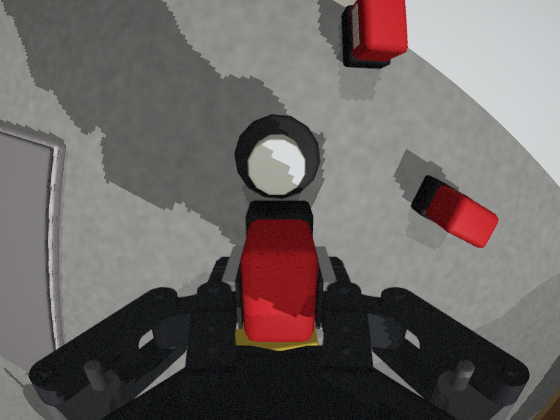

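```bash
python3 - <<'E'
from h import *
from plant import r
c=pickle.load(open("w5.pkl","rb"));s=r.read_state()
R=Ro.from_quat(s["orientation"]).as_matrix();t=s["tool_pos"];print(t,s["force"],s["finger_force"])
print("cam",-Ro.from_rotvec(np.array(c["rvec"]).ravel()).inv().apply(np.array(c["tvec"]).ravel()))
for dx in(-.005,0,.005):
    f=lambda x,y,z:fproj(c,[[*(t[:2]+R[:2,0]*(dx+x)+R[:2,1]*y),z]])[0].round().tolist()
    print(dx,"foot far bot",f(.024,.017,0),"top",f(.024,.017,.026),"red far bot",f(.022,.015,.026),"top",f(.022,.015,.07),"near top",f(-.022,.015,.07))
E
```

```text
[ 0.4783781  -0.36010337  0.10739797] [ 0.5414857  -0.44660712  5.92996064] 40.195008516311646
cam [ 0.41384426 -0.38698297  0.1772718 ]
-0.005 foot far bot [310.0, 206.0] top [314.0, 220.0] red far bot [310.0, 224.0] top [320.0, 263.0] near top [314.0, 353.0]
0 foot far bot [310.0, 197.0] top [315.0, 211.0] red far bot [310.0, 214.0] top [321.0, 251.0] near top [315.0, 345.0]
0.005 foot far bot [310.0, 189.0] top [315.0, 201.0] red far bot [311.0, 205.0] top [322.0, 238.0] near top [316.0, 336.0]
```

Call:
move_arm(
  increments=[
    [0,0,0,-8,0],
    [0,0,0,-20,0],
    [0,0,0,-30,0],
    [0,0,0,-35,0],
    [0,0,0,-35,0],
    [0,0,0,-35,0],
    [0,0,0,-35,0],
    [0,0,0,-10,5],
    [0,0,0,0,5],
    [0,0,0,0,4.5],
  ],
)

```text
time: 11.6
tool_pos: [0.4771, -0.3593, 0.3153]
orientation: [-0.069, 0.998, -0.001, 0.001]
force: [0.4, -0.4, -1.7]
opening: 0.0293
finger_force: 39.5
```

```bash
python3 - <<'E'
from h import *
from plant import r
q=np.load("store2.npy")
go(r,[.6445,.139,.31],98)
s=r.read_state();print(s["joint_pos"].round(2),s["opening"],s["force"])
E
```

```text
world [0.6445 0.139  0.31  ] yaw -0.1 after yaw: [-235.1  470.2    4.7] now: [-234.3  470.6    4.7]
[-0.65  0.43  0.31  1.44 -0.   -0.78] 0.02932640191754095 [ 0.43059929 -0.37191415 -1.65585772]
```

Call:
move_arm(
  increments=[
    [0,-10,20,0,0],
    [0,-16,32,0,0],
    [0,-16,32,0,0],
    [0,-16,32,0,0],
    [0,-16,32,0,0],
    [0,-16,32,0,0],
    [0,-16,32,0,0],
    [0,-16,32,0,0],
    [0,-16,32,0,0],
    [0,-16,32,0,0],
  ],
)

```text
time: 12.43
tool_pos: [0.5856, -0.0308, 0.3134]
orientation: [-0.071, 0.997, -0.0, -0.0]
force: [0.1, -0.2, -0.5]
opening: 0.0297
finger_force: 39.8
```

Call:
move_arm(
  increments=[
    [0,-16,32,0,0],
    [0,-16,32,0,0],
    [0,-16,32,0,0],
    [0,-12,24,0,0],
    [0,-8,16,0,0],
    [0,-6,10,0,0],
    [0,0,0,0,0],
    [0,0,0,0,0],
    [0,0,0,0,0],
    [0,0,0,0,0],
  ],
)

```text
time: 13.27
tool_pos: [0.6381, 0.1209, 0.3132]
orientation: [-0.07, 0.998, -0.0, -0.0]
force: [0.6, -0.3, -1.7]
opening: 0.0295
finger_force: 39.8
```

```bash
python3 - <<'E'
from h import *
from plant import r
go(r,[.6445,.139,.2005],97.6)
s=r.read_state();print(s["joint_pos"].round(2),s["opening"],s["force"])
c=r.get_image("wrist");pickle.dump(c,open("w6.pkl","wb"));cv2.imwrite("pics/w6.png",c["pixels"][:,:,::-1])
print(fproj(c,[[.6445,.139,.093]]),r.spot_in("wrist","pad_top"))
E
```

```text
world [0.6445 0.139  0.2005] yaw 0.43 after yaw: [ -8.8  17.1 112.7] now: [ -8.9  17.  112.7]
[ 0.19  0.55  0.49  1.51 -0.    0.05] 0.029465899553188988 [ 0.61468304 -0.32960247 -1.72640388]
[[297.18916586 201.74025839]] [{'rect': [266.4, 172.6, 327.1, 228.8], 'p': 0.6}]
```

View pics/w6.png

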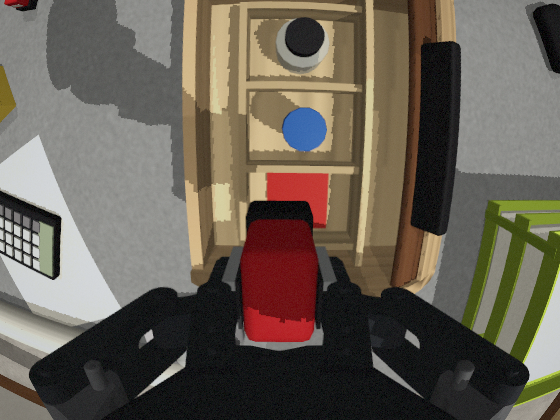

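Pad rect (266,173)-(327,229) agrees with the expected centre (297,202). The glue is at (303,45), the ink at (304,130). I'll centre and lower.

Call:
move_arm(
  increments=[
    [0,-4,9,0,0.4],
    [0,-3,8,0,0],
    [0,0,0,20,0],
    [0,0,0,25,0],
    [0,0,0,25,0],
    [0,0,0,20,0],
    [0,0,0,12,0],
    [0,0,0,4,0],
    [0,0,0,0,0],
    [0,0,0,0,0],
  ],
)

```text
time: 14.2
tool_pos: [0.6433, 0.1409, 0.2076]
orientation: [-0.068, 0.998, 0.0, 0.0]
force: [0.2, -0.7, -1.0]
opening: 0.0296
finger_force: 39.7
```

```bash
python3 - <<'E'
from h import *
from plant import r
go(r,[.6445,.139,.2005],97.6)
s=r.read_state();print(s["opening"],s["force"],s["moment"])
E
```

```text
world [0.6445 0.139  0.2005] yaw 0.18 after yaw: [-0.9 -2.1  7.1] now: [-0.9 -2.1  7.1]
0.029552109463783505 [ 0.20667933 -0.65818764 -0.98252987] [-0.01277908 -0.02817686 -0.02977454]
```

Call:
move_arm(
  increments=[
    [0,0,-1,2,0],
    [0,0,-1,2,0],
    [0,0,0,1,0],
    [0,0,0,1,0],
    [0,0,0,1,0],
    [0,0,0,0,0],
    [0,0,0,0,0],
    [0,0,0,0,0],
    [0,0,0,0,0],
    [0,0,0,0,0],
  ],
)

```text
time: 15.03
tool_pos: [0.6434, 0.1384, 0.2004]
orientation: [-0.068, 0.998, -0.0, 0.0]
force: [-0.1, -0.1, 1.8]
opening: 0.0292
finger_force: 40.0
```

Call:
move_arm(
  increments=[
    [0.4,0,0,0,0],
    [0.45,0,0,0,0],
    [0.5,0,0,0,0],
    [0.5,0,0,0,0],
    [0.5,0,0,0,0],
    [0.5,0,0,0,0],
    [0.5,0,0,0,0],
    [0.5,0,0,-6,0],
    [0.5,0,0,-10,0],
    [0.5,0,0,-15,0],
  ],
)

```text
time: 15.87
tool_pos: [0.6426, 0.1383, 0.2306]
orientation: [-0.068, 0.998, -0.0, -0.001]
force: [0.2, -0.3, -1.4]
opening: 0.0428
finger_force: 0.0
```

Call:
move_arm(
  increments=[
    [0.5,0,0,-25,0],
    [0.5,0,0,-30,0],
    [0.5,0,0,-30,0],
    [0.5,-30,0,0,0],
    [0.5,-30,0,0,0],
    [0.5,0,0,0,0],
    [0.5,0,0,0,0],
    [0.5,0,0,0,0],
    [0.5,0,0,0,0],
    [0.5,0,0,0,0],
  ],
)

```text
time: 16.7
tool_pos: [0.7017, 0.1464, 0.3177]
orientation: [-0.068, 0.998, 0.0, 0.001]
force: [0.1, -0.6, -0.1]
opening: 0.0427
finger_force: 0.0
```

```bash
python3 - <<'E'
from h import *
from plant import r
c=r.get_image("wrist");pickle.dump(c,open("w7.pkl","wb"));cv2.imwrite("pics/w7.png",c["pixels"][:,:,::-1])
print(r.spot_in("wrist","stamp_mid"),r.spot_in("wrist","pad_top"),r.spot_in("wrist","pull"))
p=[.6440,.1385,np.radians(98)]
print(fproj(c,place(p,np.array(box(.03,.044,.119,.163)))).round())
q=np.load("store2.npy")
for a in(-.53,-.45): print(fproj(c,place(q,[rad(.161,-.006,a,y) for y in(.065,-.065)])).round())
# closing start: finger right of rib
go(r,[.0,-.08,.33],np.degrees(q[2])-90,q)
E
```

```text
[{'rect': [257.3, 99.2, 298.1, 162.8], 'p': 0.93}] [{'rect': [247.8, 96.4, 310.4, 155.3], 'p': 0.84}] [{'rect': [377.2, 0.7, 435.9, 200.5], 'p': 0.98}, {'rect': [0.0, 30.6, 12.4, 77.3], 'p': 0.21}]
[[261. 156.]
 [257. 164.]
 [260. 103.]
 [256. 100.]
 [297. 156.]
 [300. 163.]
 [297. 103.]
 [301. 100.]]
[[425. -53.]
 [431. 135.]]
[[412. -60.]
 [418. 135.]]
world [0.6551 0.1443 0.33  ] yaw 90.19 after yaw: [  4.1 -46.8 -12.8] now: [ 46.8   4.3 -12.8]
```

View pics/w7.png

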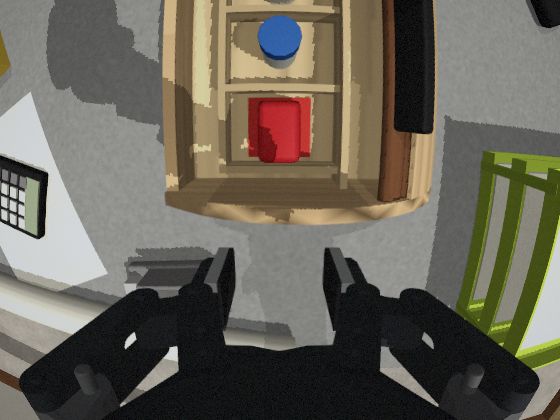

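Stamp stands upright on the pad, rect (257,99)-(298,163) against the predicted (256,100)-(301,164). The door is still parked, rib right edge at (433,130). Now I turn the tool and go behind the rib.

Call:
move_arm(
  increments=[
    [0,10,0,0,0],
    [0,0,0,0,7],
    [0,0,0,0,7],
    [0,0,0,0,7],
    [0,0,0,0,7],
    [0,0,0,0,7],
    [0,0,0,0,7],
    [0,0,0,0,7],
    [0,0,0,0,7],
    [0,0,0,0,7],
  ],
)

```text
time: 17.73
tool_pos: [0.6924, 0.1451, 0.3165]
orientation: [0.466, 0.885, 0.0, 0.0]
force: [-0.1, -0.1, 0.5]
opening: -0.0001
finger_force: 0.0
```

Call:
move_arm(
  increments=[
    [0,0,0,0,7],
    [0,0,0,0,7],
    [0,0,0,0,7],
    [0,0,0,0,6],
    [0,30,-30,0,0],
    [0,30,-30,0,0],
    [0,30,0,0,0],
    [0,30,0,0,0],
    [0,0,0,0,0],
    [0,0,0,0,0],
  ],
)

```text
time: 18.57
tool_pos: [0.6173, 0.2568, 0.3164]
orientation: [0.656, 0.754, 0.0, 0.0]
force: [-0.0, -0.4, -0.6]
opening: -0.0
finger_force: 0.0
```

```bash
python3 - <<'E'
from h import *
from plant import r
q=np.load("store2.npy")
go(r,[.125,0,.178+.0726],np.degrees(q[2])-90,q)
E
```

```text
world [0.5593 0.2577 0.2506] yaw 0.37 after yaw: [  8.5 -57.4  65.7] now: [  8.9 -57.3  65.7]
```

Call:
move_arm(
  increments=[
    [0,4,-28,0,0],
    [0,5,-29,0,0],
    [0,0,0,22,0],
    [0,0,0,22,0],
    [0,0,0,22,0],
    [0,-5,0,0,0],
    [0,-5,0,0,0],
    [0,-5,0,0,0],
    [0,-6,0,-3,0],
    [0,-6,0,-3,0],
  ],
)

```text
time: 19.4
tool_pos: [0.5648, 0.2295, 0.2575]
orientation: [0.658, 0.753, 0.001, -0.0]
force: [-1.2, 3.9, -0.9]
opening: -0.0004
finger_force: 1.8
```

```bash
python3 - <<'E'
from h import *
from plant import r
q=np.load("store2.npy")
go(r,[.079,0,.194+.0726],np.degrees(q[2])-90,q)
E
```

```text
world [0.5654 0.2121 0.2666] yaw 0.18 after yaw: [-17.3  -1.7  -9.2] now: [-17.3  -1.7  -9.2]
```

Call:
move_arm(
  increments=[
    [0,-9,0,-5,0],
    [0,-9,0,-5,0],
    [0,-11,0,-2,0],
    [0,-12,0,-2,0],
    [0,-12,0,-1,0],
    [0,-12,0,-1,0],
    [0,-10,0,-1,0],
    [0,-10,0,-1,0],
    [0,-10,0,0,0],
    [0,0,0,0,0],
  ],
)

```text
time: 20.23
tool_pos: [0.577, 0.1327, 0.2732]
orientation: [0.659, 0.752, -0.001, 0.0]
force: [-0.1, -1.1, 0.2]
opening: 0.0
finger_force: 0.0
```

```bash
python3 - <<'E'
from h import *
from plant import r
q=np.load("store2.npy")
go(r,[-.028,0,.196+.0726],np.degrees(q[2])-90,q)
E
```

```text
world [0.5795 0.106  0.2686] yaw 0.03 after yaw: [-26.7  -1.    4.6] now: [-26.7  -1.1   4.6]
```

Call:
move_arm(
  increments=[
    [0,-9,0,1,0],
    [0,-9,0,2,0],
    [0,-9,0,2,0],
    [0,-7,0,3,0],
    [0,-7,0,3,0],
    [0,-7,0,3,0],
    [0,-6,0,3,0],
    [0,-4,0,2,0],
    [0,0,0,0,0],
    [0,0,0,0,0],
  ],
)

```text
time: 21.07
tool_pos: [0.5853, 0.077, 0.2549]
orientation: [0.658, 0.753, -0.0, 0.001]
force: [0.8, 0.1, 0.0]
opening: -0.0001
finger_force: 0.0
```

```bash
python3 - <<'E'
from h import *
from plant import r
q=np.load("store2.npy")
go(r,[-.071,0,.173+.0726],np.degrees(q[2])-90,q)
c=r.get_image("side");pickle.dump(c,open("s8.pkl","wb"))
print(r.read_state()["force"],r.spot_in("side","pull"))
for a in(.733,.6,.5): print(a,proj(c,place(q,[rad(.161,0,a,y) for y in(.065,-.065)])).round(1).tolist())
d=pickle.load(open("d0.pkl","rb"))["side"]
for n,I in(("before",d),("now",c)):
    m=(I["pixels"].max(2)<40);m[:, :270]=0;m[:,330:]=0;m[:150]=0;m[215:]=0
    ys,xs=np.nonzero(m);print(n,m.sum(),xs.min(),xs.max(),ys.min(),ys.max(),xs.mean(),ys.mean())
E
```

```text
world [0.5852 0.0634 0.2456] yaw 0.13 after yaw: [-13.4  -1.9   9.3] now: [-13.4  -1.9   9.3]
[-0.17909986 -0.23568612  0.40420071] [{'rect': [232.0, 149.1, 323.5, 201.8], 'p': 0.6}]
0.733 [[282.2, 191.7], [316.1, 173.2]]
0.6 [[277.5, 184.7], [311.6, 166.7]]
0.5 [[273.6, 179.9], [307.9, 162.2]]
before 220 278 315 173 196 296.20454545454544 184.39545454545456
now 613 271 312 150 191 290.92659053833603 167.5415986949429
```

Call:
move_arm(
  increments=[
    [0,-4,1,3,0],
    [0,-4,1,3,0],
    [0,-4,0,3,0],
    [0,-3,0,1,0],
    [0,-3,0,1,0],
    [0,-2,0,0,0],
    [0,-2,0,0,0],
    [0,0,0,0,0],
    [0,0,0,0,0],
    [0,0,0,0,0],
  ],
)

```text
time: 22.0
tool_pos: [0.5896, 0.0574, 0.2438]
orientation: [0.657, 0.754, 0.001, -0.001]
force: [-1.3, 5.1, 0.9]
opening: 0.0
finger_force: 2.0
```

```bash
python3 - <<'E'
from h import *
from plant import r
q=np.load("store2.npy")
go(r,[-.071,0,.173+.0726],np.degrees(q[2])-90,q)
c=r.get_image("wrist");cv2.imwrite("pics/w8.png",c["pixels"][:,:,::-1])
print(r.read_state()["force"],r.spot_in("wrist","pull"))
for a in(.733,.68,.6): print(a,fproj(c,place(q,[rad(rho,t,a,y) for y in(.065,-.065) for rho,t in((.161,-.006),(.161,.006))])).round(0).tolist())
E
```

```text
world [0.5852 0.0634 0.2456] yaw 0.23 after yaw: [ 6.6 -3.6 -1.8] now: [ 6.6 -3.5 -1.8]
[-0.83175353  4.79345817  0.10397193] [{'rect': [28.6, 1.1, 519.2, 298.6], 'p': 0.93}]
0.733 [[152.0, 292.0], [144.0, 285.0], [394.0, 294.0], [401.0, 287.0]]
0.68 [[146.0, 287.0], [138.0, 278.0], [399.0, 289.0], [407.0, 280.0]]
0.6 [[137.0, 278.0], [128.0, 265.0], [407.0, 279.0], [416.0, 267.0]]
```

Call:
move_arm(
  increments=[
    [0,-2,0,1,0],
    [0,-2,0,1,0],
    [0,-2,0,0,0],
    [0,-1,0,0,0],
    [0,0,0,0,0],
    [0,0,0,0,0],
    [0,0,0,0,0],
    [0,0,0,0,0],
    [0,0,0,0,0],
    [0,0,0,0,0],
  ],
)

```text
time: 22.93
tool_pos: [0.5897, 0.0561, 0.2438]
orientation: [0.656, 0.755, 0.005, -0.005]
force: [-6.5, 19.8, 8.7]
opening: 0.0002
finger_force: 10.6
```

It hit the stop: force rose to 20 N with hardly any motion. I back off and check.

Call:
move_arm(
  increments=[
    [0,6,0,-3,0],
    [0,6,0,-6,0],
    [0,0,0,-20,0],
    [0,0,0,-30,0],
    [0,0,0,-30,0],
    [0,-30,0,-10,0],
    [0,-40,0,0,0],
    [0,-40,0,0,0],
    [0,0,0,0,0],
    [0,0,0,0,0],
  ],
)

```text
time: 23.77
tool_pos: [0.604, -0.0508, 0.3408]
orientation: [0.66, 0.752, -0.001, 0.0]
force: [0.0, 1.0, -0.7]
opening: -0.0002
finger_force: 0.0
```

```bash
python3 - <<'E'
from h import *
from plant import r
c=r.get_image("wrist");w=pickle.load(open("w1.pkl","rb"))
q=np.load("store2.npy")
cv2.imwrite("pics/w9.png",c["pixels"][:,:,::-1])
print(r.spot_in("wrist","pull"))
for a in(.733,.68,.6): print(a,fproj(c,place(q,[rad(.161,-.006,a,y) for y in(.065,-.065)])).round(0).tolist(),fproj(c,place(q,[[-.09,0,.146]])))
s=r.get_image("side");d=pickle.load(open("d0.pkl","rb"))["side"]
for n,I in(("before",d),("now",s)):
    m=(I["pixels"].max(2)<40);m[:, :270]=0;m[:,330:]=0;m[:168]=0;m[200:]=0
    ys,xs=np.nonzero(m);print(n,m.sum(),xs.min(),xs.max(),ys.min(),ys.max(),xs.mean(),ys.mean())
E
```

```text
[{'rect': [121.7, 2.0, 429.7, 93.1], 'p': 0.71}]
0.733 [[187.0, 92.0], [362.0, 91.0]] [[274.13846743  82.31167646]]
0.68 [[184.0, 83.0], [364.0, 82.0]] [[274.13846743  82.31167646]]
0.6 [[181.0, 68.0], [366.0, 67.0]] [[274.13846743  82.31167646]]
before 220 278 315 173 196 296.20454545454544 184.39545454545456
now 197 279 316 174 197 297.1218274111675 185.91370558375635
```

View pics/w9.png

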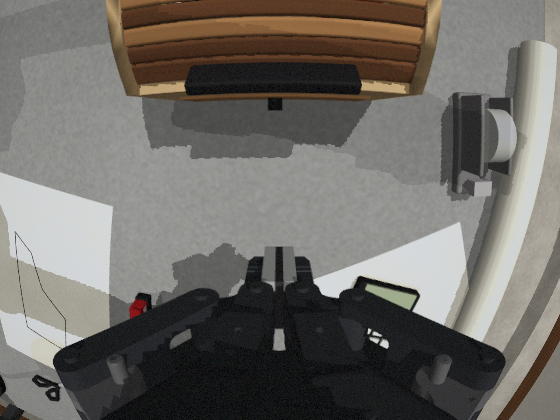

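The rib's front edge is at v≈94 (shut predicts 92), and the side view matches the start. The door is fully shut and the arm is clear.

```bash
python3 -c "
from plant import r
print(r.hand_in())"
```

```text
the job is handed in; nothing more can be done
None
```

I rolled the door open, stood the largest stamp upright on the red pad in the empty bay, rolled the door shut to its stop, and handed the job in; the hand-in returned no verdict.

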